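# Key the board tester's guard interlock

### The arm

A 7-joint arm with a two-finger parallel gripper is mounted at the origin on the work surface. World frame = base frame: x ahead of the robot, y to its left, z up, the work surface at z = 0. Lengths are in m, angles in rad, forces in N, time in s.
With the tool pointing down it reaches from about 0.425 to 0.875 m from the base axis. Payload 8.4 kg.
Tool frame: the origin (TCP) lies at the very end of the fingers, on their centre line; the grasp point (between the pads) lies 19 mm behind it (r.grip_point_offset is the distance from the TCP to the grasp point, in m); z points along the fingers, y is the line along which they close (so a half turn about z gives the same grasp; the last joint's range is limited). The gripper opens to 87 mm and grips with 3 to 60 N. Pads are 19 mm wide; open, the fingers measure 117 mm over their backs; the gripper's body (75 mm by 190 mm) begins 51 mm behind the grasp point.
Start: joints at [1.061, 0.333, 0.04, 1.465, -0.013, 1.343, -0.059], TCP at [0.26, -0.596, 0.223] pointing down, gripper open.
Joint ranges: [-2.58, 2.58], [-0.38, 2.09], [-1.3, 1.39], [0.25, 2.4], [-1.5, 4.64], [0.08, 2.09], [-2.65, 2.65]. Speed limits (rad/s): [2.22, 2.22, 2.79, 2.79, 3.14, 3.14, 3.14].

### API

Orientations are given as a rotation vector (axis times angle).
In Python, from plant import r gives the robot as it stands.
- The arm moves only by the shell command python3 -m handwheel 'ROWS' [FORCE]. ROWS is a JSON object of lists of equal length, an entry for each row: "claw": the closure, from 0 (fully open) to 1 (shut); "delta_pos": the shift along the tool's x, y, z in units of 500 mm (1.0 is 500 mm), a list of three; "rot": the turn, a rotation vector about the tool's x, y, z in units of 180 degrees (1.0 is 180 degrees), a list of three. A call has 1 to 8 rows; each row is the pose to reach, as a shift and turn from the pose commanded when the call began, along the tool's axes at that moment, turning the shorter way round; what a row does not reach only later rows make up. A row lasts 1/8 s, in which the tool goes at most 62.5 mm and 10.7 degrees, less where a joint would pass 70% of its speed; a pose out of reach is approached as far as the arm can. A call with a number of a shift or a turn outside -1 to 1 is refused whole. A call with a gripper value outside its range is refused whole. The fingers move at their own pace and stop on an object; FORCE is the grip in N (left out, the last holds). Time passes only in rows, so rows that repeat a pose let the fingers close. It gives the time, the measured TCP pose, the force, the opening and the grip force at its end, in the units of the state.
- r.get_state(): the state, without advancing time (a new reading comes with each control period).
- r.camera(name): name is "scene" or "top" or "wrist"; returns a dict with "frame" (420x560x3 uint8, red, green, blue), "intrinsics" (3x3 intrinsics, pixels), "R" (3x3) and "t" (3): a world point X has camera coordinates R X + t. Camera axes: x right, y down, z forward; pixel columns grow to the right and rows downward; lengths in m; the calibration is good to about 2 mm. A picture is of the moment at which its call begins. There is no depth.
- r.finish_job(): hands the job in; it is judged then, once.
Trained networks look in a picture, given as the dict that the camera call returned (one of the last four; its "shot" number tells which), for a name from the list of things; names that differ only in an ending like _2 or _b are one class to them, and where a whole thing is asked for, a point or a joint stands for the part that bears it (a point fixed in the world has none). Each returns a list of dicts, best first, with "conf" (0 to 1); they miss things now and then, are a little off and sometimes report something else, mostly with a low value. They report only what shows in the picture. A call takes as long as a camera call. They do not tell look-alikes from the thing itself.
- r.spot_in(picture, label): "xy" ([column, row] in pixels, amid what is visible of it).
The state is a dict: "time_s": time; "q": joint angles; "joint_velocities": joint speeds; "effort": joint torques, N m; "tool_pos": TCP position; "tcp_rot": TCP orientation; "force": force on the tool from outside, world axes, zero at the start; "torque": the same for the moment, N m; "opening": finger opening in m; "grip_force": force on a finger pad.
Only numpy, scipy, OpenCV 4.12 (cv2) and the standard library are available. Lean on these libraries where they do the work, as an engineer would, in place of code of your own. Each camera call takes 0.05 s, during which the arm holds its last target. There are 200 camera calls.

### The job

Arm the board tester: take the yellow-headed tongue key out of the rack and push its flat steel tongue straight down into the slot of the red interlock switch on the tester until it is fully home. Keep hold of it until it is home, then let go and leave it standing there. Leave the blue-headed key in the rack.

Things in the scene. Friction and masses are not known exactly. Their poses are not given: they have to be found in the camera images.
- yellow_key_head (a point): Centre of the yellow head of the key to use (about 120 g): block 40 (x) x 20 (y) x 50 (z) mm, to be gripped across the 20. Below it a flat steel tongue 28 (x) x 6 (y) x 60 mm, tip 85 mm below this point; z up. It stands upright and loose in one of the two rack pockets, tongue 54 mm deep: lift it at least 60 mm before moving sideways.
- blue_key_head (a point): Centre of the blue head of the other key, same shape, in the other rack pocket, 100 mm from the yellow one along the keys' x; to be left. The heads' tops stand 126 mm above the table: carry the yellow key higher or round it. The rack is a fixed wooden plinth with two aluminium pockets, rims 70 mm above the table, inside as the switch's slot.
- switch_slot (a point): Centre of the slot mouth of the fixed red switch with yellow lip, at its rim, 70 mm above the table; slot along x, z up. Mouth 54 x 30 mm, narrowing over 15 mm to 34 x 10; 54 mm deep in all, housing 66 x 42. Key fits either way round. Home: tip on the floor, head centre 31 mm above this point. No spring or latch. Board under a clear guard, top 52 mm above the table, lies to -y of it.
Not all that is in view belongs to the job. What is meant by the part that bears yellow_key_head is not white, and is the smaller of those in its own colour.

How it is judged:
On the way, in this order (a step that is already met when the one before it is completed fails the run):
1. the yellow key has been lifted out of the rack in the fingers (contact force between the fingers and yellow_key above 1 N and height (world z) of yellow_key_head above 0.145 m), for 0.1 s.
2. the tongue is in the switch slot to within 15 mm of its full depth while the fingers still hold the key (contact force between the fingers and yellow_key above 1 N and horizontal distance between yellow_key_head and switch_slot below 0.02 m and z of yellow_key_head in the frame of switch_slot below 0.046 m), for 0.05 s.
At the end, for the whole second after the job is handed in: Yellow key released and at rest in the switch slot: head centre within 18 mm sideways of the slot, 20 to 41 mm above its rim (31 is home), along the slot within 17 degrees, upright within 15; blue key's head within 20 mm of where it was (horizontal distance between yellow_key_head and switch_slot below 0.018 m and z of yellow_key_head in the frame of switch_slot between 0.02 and 0.041 m and angle between the x axis of yellow_key_head and the x axis of switch_slot, either way round below 0.3 rad and angle between yellow_key_head's own z axis and vertical below 0.26 rad and linear speed of yellow_key below 0.02 m/s and distance of blue_key_head from where it was at the start of the episode below 0.02 m); the robot touches nothing.
It fails at once if the blue key is taken out of the rack or its head moved by more than 40 mm (distance of blue_key_head from where it was at the start of the episode above 0.04 m).
It also fails if it takes over 38 s, if anything falls off the work surface, if the arm or the gripper's body presses on something with over 40 N, if the wrist force passes 120 N, or if a joint passes its speed limit or range.

## Working session

There is one attempt and no reset: what is moved stays moved. The work goes in short steps, Python scripts to look and compute and a shell command to move; the robot and the scene stay as the last step left them, time stands still between calls to the robot, and variables do not carry over. Pictures are saved under pics/ and viewed, at most 10 in all, crops included, and the job is handed in when it is done.

```bash
mkdir -p pics; ls
python3 - <<'E'
from plant import r
import cv2,pickle
s=r.get_state();print(s)
for n in("top","scene"):
    p=r.camera(n);pickle.dump(p,open(n+".pkl","wb"));cv2.imwrite(f"pics/{n}1.png",p["frame"][:,:,::-1])
    print(n,p["intrinsics"],p["R"],p["t"])
    for l in("yellow_key_head","blue_key_head","switch_slot"):
        print(l,[(d["xy"],round(d["conf"],2)) for d in r.spot_in(p,l)])
E
```

```text
pics
{'time_s': 0.0, 'q': array([ 1.06082862,  0.33393374,  0.03988779,  1.46630052, -0.01340288,
        1.34329561, -0.05850794]), 'joint_velocities': array([ 0.00083114, -0.00039009,  0.00122579, -0.00015192,  0.00098331,
       -0.00125338,  0.00203081]), 'effort': array([-5.09409128e-04, -6.56374454e+01,  1.33418776e+00, -4.03794050e+01,
       -5.98313659e-02,  4.47828183e-02,  1.99783262e-04]), 'tool_pos': array([ 0.25932532, -0.5955014 ,  0.2216304 ]), 'tcp_rot': array([-3.07400305e+00, -6.40317090e-01,  7.11773303e-04]), 'force': array([ 0.3401762 ,  0.8215472 , -0.00732472]), 'torque': array([ 0.02523618,  0.00936994, -0.01776718]), 'grip_force': 0.0, 'opening': 0.08740528996346963}
top [[419.64734446   0.         281.30055144]
 [  0.         419.64734446 216.01326003]
 [  0.           0.           1.        ]] [[-0.00504346 -0.9999826  -0.00305849]
 [-0.99141922  0.00539975 -0.13060927]
 [ 0.13062351  0.00237352 -0.9914292 ]] [-0.02873619  0.53456259  0.80370833]
yellow_key_head [([403.5, 241.3], 0.66), ([442.0, 169.6], 0.63), ([389.2, 161.9], 0.59)]
blue_key_head [([344.5, 250.7], 0.61)]
switch_slot [([188.0, 186.1], 0.77), ([346.8, 252.8], 0.18)]
scene [[413.6742676    0.         273.88718781]
 [  0.         413.6742676  213.29297622]
 [  0.           0.           1.        ]] [[-0.69764472  0.71640266  0.00768549]
 [ 0.55792903  0.54998758 -0.62147314]
 [-0.44945194 -0.4292795  -0.78339777]] [ 0.40154349 -0.21152077  1.10292356]
yellow_key_head [([222.7, 150.0], 0.83), ([154.1, 157.8], 0.75), ([174.0, 187.1], 0.57)]
blue_key_head [([261.4, 167.0], 0.82)]
switch_slot [([326.0, 330.3], 0.64)]
```

View pics/top1.png

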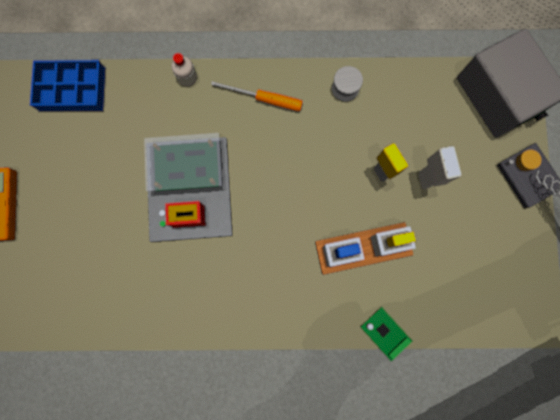

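View pics/scene1.png

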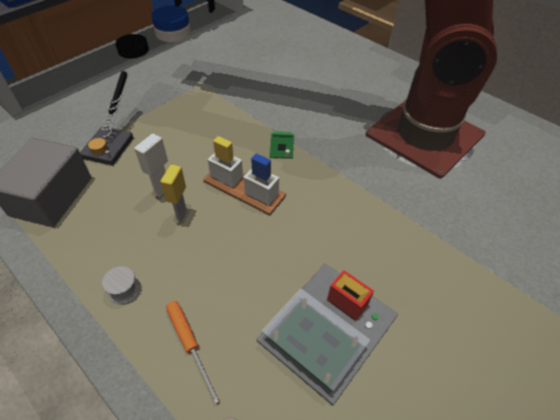

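The top view shows the rack with yellow head near (403,240) and blue near (347,251). The red switch's slot is near (184,214). Decoy keys, a larger yellow one (392,160) and a white one (449,164), stand apart from the rack. The scene view agrees: yellow (223,150), blue (261,167), slot (351,291).

```bash
cat > h.py <<'E'
import numpy as np,cv2
from scipy.optimize import least_squares
def ray(p,xy):
    d=p["R"].T@np.linalg.inv(p["intrinsics"])@np.array([*xy,1.]);return -p["R"].T@p["t"],d
def atz(p,xy,z):
    c,d=ray(p,xy);return c+d*(z-c[2])/d[2]
def tri(ps,xys):
    A=0;b=0
    for p,xy in zip(ps,xys):
        c,d=ray(p,xy);d=d/np.linalg.norm(d);M=np.eye(3)-np.outer(d,d);A=A+M;b=b+M@c
    return np.linalg.solve(A,b)
def proj(p,X):
    u=p["intrinsics"]@(p["R"]@X+p["t"]);return u[:2]/u[2]
E
python3 - <<'E'
import pickle,numpy as np
from h import *
t,s=[pickle.load(open(n+".pkl","rb")) for n in("top","scene")]
np.set_printoptions(precision=4,suppress=True)
for n,a,b,z in [("yel",(403,240.5),(222.7,150),.101),("blue",(347,251),(261.4,167),.101),("slot",(184,214),(351,291.5),.07),("decY",(392,160),(174,185),.12),("decW",(448,164),(153,155),.12)]:
    print(n,tri([t,s],[a,b]),atz(t,a,z),atz(s,b,z))
# slot direction: dark pixels inside yellow lip, top view ; blue/yellow heads blobs
f=t["frame"];hsv=cv2.cvtColor(f,cv2.COLOR_RGB2HSV)
def blob(m,x0,x1,y0,y1):
    k=np.zeros_like(m);k[y0:y1,x0:x1]=m[y0:y1,x0:x1];c=max(cv2.findContours(k,0,1)[0],key=cv2.contourArea);return cv2.minAreaRect(c)
print(blob(cv2.inRange(hsv,(22,150,120),(35,255,255)),385,420,228,255))
print(blob(cv2.inRange(hsv,(0,0,0),(180,255,70)),170,200,203,224))
red=cv2.inRange(hsv,(0,150,80),(8,255,255));print("red",blob(red,150,220,190,235))
E
```

```text
yel [ 0.4796 -0.2553  0.0922] [ 0.4794 -0.2535  0.101 ] [ 0.4849 -0.2469  0.101 ]
blue [ 0.4607 -0.1508  0.0989] [ 0.4609 -0.1509  0.101 ] [ 0.4619 -0.1489  0.101 ]
slot [0.5373 0.1584 0.0534] [0.5347 0.1549 0.07  ] [0.5463 0.1615 0.07  ]
decY [ 0.6273 -0.2362  0.107 ] [ 0.6252 -0.2343  0.12  ] [ 0.632  -0.2229  0.12  ]
decW [ 0.6129 -0.3308  0.1194] [ 0.6171 -0.3359  0.12  ] [ 0.6108 -0.3231  0.12  ]
((403.57696533203125, 238.38461303710938), (10.78638744354248, 22.553356170654297), 78.69007110595703)
((184.5, 213.5), (3.0, 15.0), 90.0)
red ((183.0228271484375, 213.31980895996094), (22.58531379699707, 35.48102951049805), 85.91438293457031)
```

```bash
cat > plan.py <<'E'
import sys,numpy as np
from plant import r
from scipy.spatial.transform import Rotation as R
# usage: plan x y z angle_of_tool_x_deg
x,y,z,a=map(float,sys.argv[1:5]);s=r.get_state();C=R.from_rotvec(s["tcp_rot"])
T=R.from_euler("z",a,degrees=True)*R.from_euler("x",180,degrees=True)
d=C.inv().apply(np.array([x,y,z])-s["tool_pos"]);w=(C.inv()*T).as_rotvec()
print("pos",s["tool_pos"].round(4),"q",s["q"].round(2),"dp",(d/.5).round(4),"rot",(w/np.pi).round(4),"rows",np.linalg.norm(d)/.0625,np.degrees(np.linalg.norm(w))/10.7)
E
python3 plan.py 0.48 -0.252 0.25 100
```

```text
pos [ 0.2595 -0.5959  0.2224] q [ 1.06  0.33  0.04  1.47 -0.01  1.34 -0.06] dp [ 0.6789 -0.4544 -0.0551] rot [-1.000e-04 -0.000e+00 -4.248e-01] rows 6.550532362926066 7.146267828401535
```

```bash
python3 -m handwheel '{"claw":[0,0,0,0,0,0,0,0],"delta_pos":[[0.679,-0.454,-0.055],[0.679,-0.454,-0.055],[0.679,-0.454,-0.055],[0.679,-0.454,-0.055],[0.679,-0.454,-0.055],[0.679,-0.454,-0.055],[0.679,-0.454,-0.055],[0.679,-0.454,-0.055]],"rot":[[0,0,-0.425],[0,0,-0.425],[0,0,-0.425],[0,0,-0.425],[0,0,-0.425],[0,0,-0.425],[0,0,-0.425],[0,0,-0.425]]}' 40
python3 plan.py 0.48 -0.252 0.25 100
python3 - <<'E'
from plant import r
import cv2,pickle
p=r.camera("wrist");pickle.dump(p,open("w1.pkl","wb"));cv2.imwrite("pics/w1.png",p["frame"][:,:,::-1])
print(p["R"],p["t"],-p["R"].T@p["t"])
E
```

```text
time_s: 1.4
tool_pos: [0.4819, -0.2491, 0.2505]
tcp_rot: [2.009, 2.415, 0.002]
force: [-1.1, -1.4, -0.4]
opening: 0.0874
grip_force: 0.0
pos [ 0.4819 -0.2491  0.2505] q [ 0.72  0.12 -0.35  1.67  0.04  1.35  0.54] dp [-0.0051 -0.0049  0.001 ] rot [ 0.0004 -0.0001  0.0027] rows 0.05697587162032134 0.04615163325357031
[[ 0.98340979  0.18137844  0.00265409]
 [ 0.17314107 -0.94291093  0.28450156]
 [ 0.05410502 -0.27932209 -0.9586719 ]] [-0.42960113 -0.36113969  0.32206535] [ 0.46757671 -0.17264221  0.41264001]
```

View pics/w1.png

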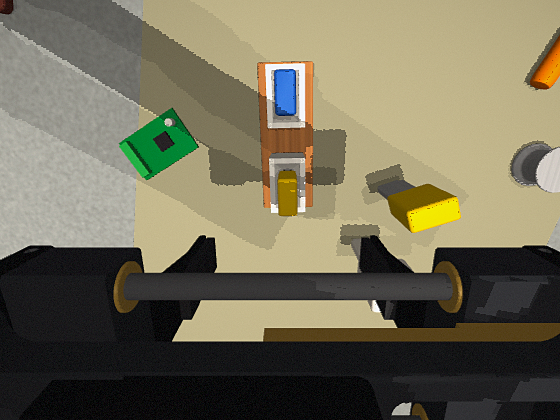

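The wrist view shows the rack aligned with the fingers: blue head at about (287,92), yellow head at about (288,193). I'll check this against the projected model.

Run:
```python
import pickle,numpy as np
from h import *
np.set_printoptions(precision=4,suppress=True)
p=pickle.load(open("w1.pkl","rb"));f=p["frame"];hsv=cv2.cvtColor(f,cv2.COLOR_RGB2HSV)
for nm,lo,hi,(x0,x1,y0,y1),c0 in [("y",(20,120,60),(35,255,255),(265,315,155,225),(.4796,-.2535)),("b",(100,120,60),(125,255,255),(265,315,60,125),(.461,-.151))]:
    m=cv2.inRange(hsv,lo,hi);k=np.zeros_like(m);k[y0:y1,x0:x1]=m[y0:y1,x0:x1]
    c=max(cv2.findContours(k,0,1)[0],key=cv2.contourArea).reshape(-1,2).astype(np.float32)
    obs=cv2.convexHull(c)
    def pred(v):
        a=v[2];e=np.array([np.cos(a),np.sin(a)]);n=np.array([-e[1],e[0]])
        P=[proj(p,np.array([*(v[:2]+i*.02*e+j*.01*n),.101+k*.025])) for i in(-1,1) for j in(-1,1) for k in(-1,1)]
        return cv2.convexHull(np.array(P,np.float32))
    def cost(v):
        h=pred(v);return [cv2.pointPolygonTest(h,tuple(map(float,q)),True) for q in obs.reshape(-1,2)]
    s=least_squares(cost,[*c0,np.radians(100)],diff_step=1e-3,x_scale=[.01,.01,.1])
    print(nm,s.x[:2],np.degrees(s.x[2]),"px rms",np.sqrt(np.mean(s.fun**2)),cv2.boundingRect(obs))
```

```text
y [ 0.4824 -0.2503] 101.17126925774035 px rms 0.6439413325510186 (277, 170, 20, 46)
b [ 0.462  -0.1521] 100.77331588074162 px rms 0.7430341609562661 (274, 69, 22, 47)
```

The fit is good: the heads come out 100.3 mm apart. Descend, staying over the key: first align, then go down.

```bash
python3 plan.py 0.4822 -0.2503 0.085 101
```

```text
pos [ 0.4807 -0.2513  0.2503] q [ 0.72  0.12 -0.35  1.67  0.04  1.36  0.54] dp [0.0015 0.0032 0.3305] rot [ 0.0001  0.0001 -0.0042] rows 2.644264530735537 0.07063769118229758
```

```bash
python3 -m handwheel '{"claw":[0,0,0,0,0,0,0],"delta_pos":[[0.0015,0.003,0.08],[0.0015,0.003,0.16],[0.0015,0.003,0.24],[0.0015,0.003,0.30],[0.0015,0.003,0.33],[0.0015,0.003,0.33],[0.0015,0.003,0.33]],"rot":[[0,0,-0.004],[0,0,-0.004],[0,0,-0.004],[0,0,-0.004],[0,0,-0.004],[0,0,-0.004],[0,0,-0.004]]}' 40
python3 -m handwheel '{"claw":[1,1,1,1,1,1,1,1],"delta_pos":[[0,0,0],[0,0,0],[0,0,0],[0,0,0],[0,0,0],[0,0,0],[0,0,0],[0,0,0]],"rot":[[0,0,0],[0,0,0],[0,0,0],[0,0,0],[0,0,0],[0,0,0],[0,0,0],[0,0,0]]}' 40
```

```text
time_s: 2.33
tool_pos: [0.4822, -0.2519, 0.0863]
tcp_rot: [2.003, 2.418, 0.0]
force: [-0.7, 0.2, 0.6]
opening: 0.0872
grip_force: 0.0
time_s: 3.32
tool_pos: [0.4815, -0.2512, 0.085]
tcp_rot: [-2.003, -2.42, -0.0]
force: [0.4, 0.0, 0.1]
opening: 0.0197
grip_force: 40.0
```

```bash
python3 -m handwheel '{"claw":[1,1,1,1,1,1,1],"delta_pos":[[0,0,-0.05],[0,0,-0.10],[0,0,-0.16],[0,0,-0.22],[0,0,-0.26],[0,0,-0.26],[0,0,-0.26]],"rot":[[0,0,0],[0,0,0],[0,0,0],[0,0,0],[0,0,0],[0,0,0],[0,0,0]]}' 40
python3 - <<'E'
from plant import r
import cv2,pickle,numpy as np
for n in("top","wrist","scene"):
    p=r.camera(n);pickle.dump(p,open(n+"2.pkl","wb"));cv2.imwrite(f"pics/{n}2.png",p["frame"][:,:,::-1])
a=[cv2.resize(cv2.imread(f"pics/{n}2.png")[:, :],(400,300)) for n in("scene","wrist")]
t=cv2.imread("pics/top2.png")[180:250,130:240]; t=cv2.resize(t,(471,300),interpolation=cv2.INTER_CUBIC)
s=cv2.imread("pics/scene2.png")[250:340,290:422];s=cv2.resize(s,(329,300)) if 0 else cv2.resize(s[:,20:119],(329,300),interpolation=cv2.INTER_CUBIC)
cv2.imwrite("pics/mix.png",np.vstack([np.hstack(a),np.hstack([t,s])]))
E
```

```text
time_s: 4.2
tool_pos: [0.481, -0.251, 0.2139]
tcp_rot: [-2.003, -2.419, 0.001]
force: [-0.5, -0.4, -2.3]
opening: 0.0199
grip_force: 40.0
```

View pics/mix.png

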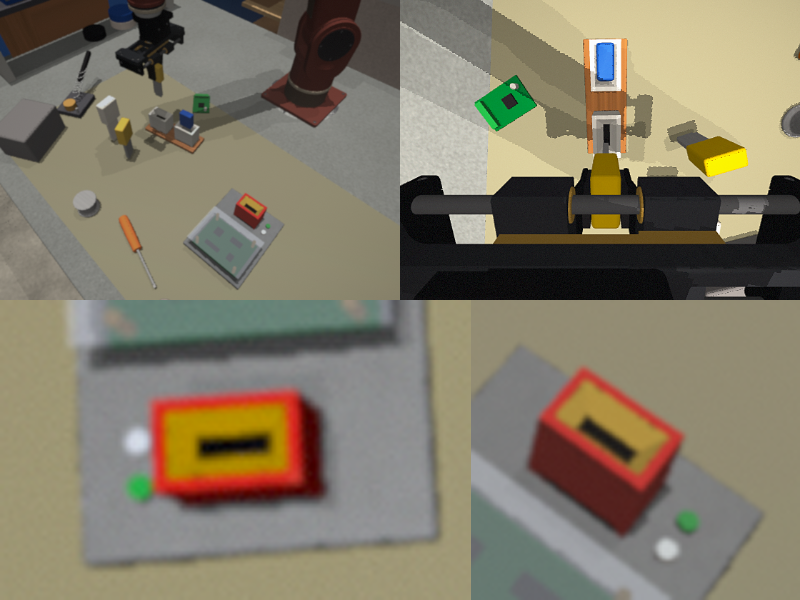

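The key is held upright and clear of the rack; the switch shows at about (183,213) in the top image. I'll stop about 50 mm short of the slot, where the wrist camera can see it.

```bash
python3 - <<'E'
import pickle
from h import *
t,s=[pickle.load(open(n+"2.pkl","rb")) for n in("top","scene")]
print(atz(t,(183,213.1),.07),atz(s,(351.6,288.1),.07),tri([t,s],[(183,213.1),(351.6,288.1)]))
E
python3 plan.py 0.54 0.105 0.235 93
```

```text
[0.53645689 0.15685706 0.07      ] [0.54018792 0.15815985 0.07      ] [0.53737996 0.15754305 0.06534382]
pos [ 0.481  -0.251   0.2139] q [ 0.72  0.14 -0.35  1.72  0.05  1.29  0.54] dp [ 0.6775  0.2488 -0.0418] rot [-0.0005 -0.0004  0.0431] rows 5.783595996001819 0.7248351275824148
```

Next: rise first, then carry across.

```bash
python3 -m handwheel '{"claw":[1,1,1,1,1,1,1,1],"delta_pos":[[0.02,0.008,-0.045],[0.12,0.045,-0.045],[0.22,0.082,-0.045],[0.32,0.118,-0.045],[0.42,0.155,-0.045],[0.52,0.192,-0.045],[0.62,0.229,-0.045],[0.677,0.249,-0.045]],"rot":[[0,0,0],[0,0,0.01],[0,0,0.02],[0,0,0.03],[0,0,0.043],[0,0,0.043],[0,0,0.043],[0,0,0.043]]}' 40
python3 -m handwheel '{"claw":[1,1],"delta_pos":[[0,0,0],[0,0,0]],"rot":[[0,0,0],[0,0,0]]}' 40
python3 - <<'E'
from plant import r
import cv2,pickle
p=r.camera("wrist");pickle.dump(p,open("w3.pkl","wb"));cv2.imwrite("pics/w3.png",p["frame"][:,:,::-1])
E
```

```text
time_s: 5.35
tool_pos: [0.5402, 0.1078, 0.237]
tcp_rot: [-2.158, -2.282, -0.0]
force: [0.5, 0.4, -0.8]
opening: 0.0196
grip_force: 40.0
time_s: 5.6
tool_pos: [0.5405, 0.1036, 0.2369]
tcp_rot: [-2.163, -2.278, 0.002]
force: [0.3, -0.5, -1.1]
opening: 0.0197
grip_force: 40.0
```

View pics/w3.png

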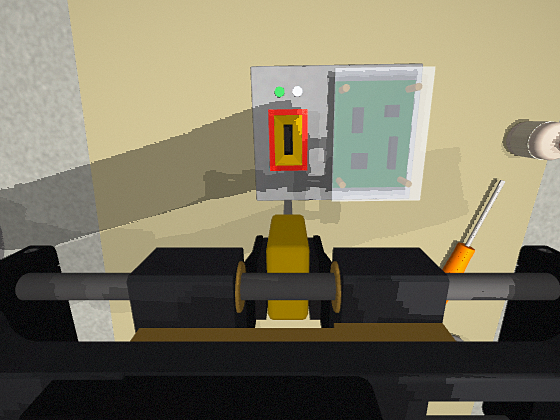

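The wrist view shows the switch rim at about (269–307, 110–171). The tongue tip shows at about (288,207), in line with the slot.

```bash
python3 - <<'E'
import pickle,numpy as np
from h import *
np.set_printoptions(precision=4,suppress=True)
p=pickle.load(open("w3.pkl","rb"));hsv=cv2.cvtColor(p["frame"],cv2.COLOR_RGB2HSV)
m=cv2.inRange(hsv,(0,150,150),(8,255,255))|cv2.inRange(hsv,(172,150,150),(180,255,255));k=np.zeros_like(m);k[95:185,255:320]=m[95:185,255:320]
pts=np.argwhere(k)[:,::-1].astype(np.float32);print(cv2.boundingRect(pts))
W=np.array([atz(p,q,.07)[:2] for q in pts])*1000
c,s,a=cv2.minAreaRect(W.astype(np.float32));print("rim",c,s,a)
d=cv2.inRange(hsv,(0,0,0),(180,255,60));k=np.zeros_like(d);k[115:165,280:297]=d[115:165,280:297]
W2=np.array([atz(p,q,.055)[:2] for q in np.argwhere(k)[:,::-1]])*1000
print("slot dark",cv2.minAreaRect(W2.astype(np.float32)))
for y in (200,203,206,209,212): print(y,p["frame"][y,278:300].sum(1))
E
python3 plan.py 0.54 0.157 0.235 93
```

```text
(268, 109, 40, 62)
rim (538.3435668945312, 156.93771362304688) (41.94990158081055, 66.01821899414062) 3.843940019607544
slot dark ((538.5333862304688, 156.59783935546875), (9.27401065826416, 32.482486724853516), 2.939694881439209)
200 [402 403 403 363 348 367 224 207 220 212 224 218 198 268 458 464 449 443
 412 419 348 342]
203 [500 506 495 506 511 544 256 228 234 240 238 240 232 195 467 474 469 460
 466 461 460 459]
206 [459 457 455 468 477 429 242 227 243 237 245 233 240 194 474 473 460 465
 458 460 459 460]
209 [457 465 457 458 482 430 249 229 231 239 240 227 236 210 405 459 463 464
 461 458 459 457]
212 [465 466 463 466 480 371 237 240 240 241 237 230 231 212 405 465 470 466
 463 459 466 463]
pos [0.5406 0.1032 0.2371] q [ 0.3   0.18 -0.64  1.66  0.11  1.34 -0.3 ] dp [0.1076 0.0043 0.0041] rot [-0.0003  0.0002 -0.0004] rows 0.8621837550596981 0.008765450391377083
```

```bash
python3 -m handwheel '{"claw":[1,1,1,1],"delta_pos":[[0.05,0,0],[0.105,-0.001,0],[0.105,-0.001,0],[0.105,-0.001,0]],"rot":[[0,0,-0.002],[0,0,-0.002],[0,0,-0.002],[0,0,-0.002]]}' 40
python3 plan.py 0.5385 0.156 0.085 93.3
python3 - <<'E'
from plant import r
import cv2,numpy as np
a=[]
for n,(x0,x1,y0,y1) in (("scene",(280,430,190,340)),("wrist",(200,400,80,280))):
    a.append(cv2.resize(r.camera(n)["frame"][y0:y1,x0:x1,::-1],(400,400),interpolation=cv2.INTER_CUBIC))
cv2.imwrite("pics/m4.png",np.hstack(a))
E
```

```text
time_s: 6.15
tool_pos: [0.5376, 0.1553, 0.2374]
tcp_rot: [2.157, 2.284, -0.001]
force: [0.8, -0.2, -1.4]
opening: 0.0199
grip_force: 40.0
pos [0.5376 0.1553 0.2374] q [ 0.23  0.2  -0.67  1.64  0.13  1.35 -0.41] dp [0.0015 0.0018 0.3048] rot [-0.0001  0.0003 -0.0001] rows 2.438567653188295 0.005046886820141878
```

View pics/m4.png

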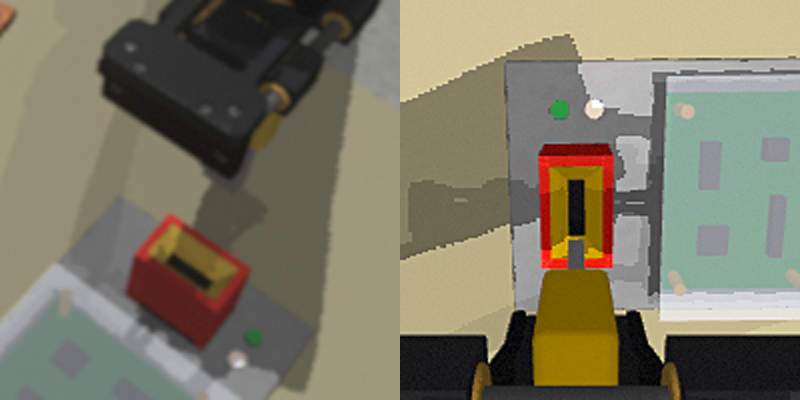

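In the wrist crop, tongue and slot line up (both at column ~577). Descend in two stages.

```bash
python3 -m handwheel '{"claw":[1,1,1,1,1,1,1],"delta_pos":[[0.001,0.001,0.06],[0.001,0.001,0.12],[0.001,0.001,0.17],[0.001,0.001,0.20],[0.001,0.001,0.22],[0.001,0.001,0.24],[0.001,0.001,0.24]],"rot":[[0,0,0],[0,0,0],[0,0,0],[0,0,0],[0,0,0],[0,0,0],[0,0,0]]}' 40
```

```text
time_s: 7.12
tool_pos: [0.5377, 0.1574, 0.1172]
tcp_rot: [-2.155, -2.286, 0.001]
force: [0.7, 0.1, -1.3]
opening: 0.0197
grip_force: 40.0
```

```bash
python3 -m handwheel '{"claw":[1,1,1,1,1],"delta_pos":[[0,0,0.018],[0,0,0.036],[0,0,0.05],[0,0,0.06],[0,0,0.06]],"rot":[[0,0,0],[0,0,0],[0,0,0],[0,0,0],[0,0,0]]}' 40
```

```text
time_s: 7.75
tool_pos: [0.5376, 0.1575, 0.0872]
tcp_rot: [-2.155, -2.286, 0.001]
force: [-0.1, -0.7, -0.8]
opening: 0.0193
grip_force: 40.0
```

```bash
python3 -m handwheel '{"claw":[1,1,1,1],"delta_pos":[[0,0,0.003],[0,0,0.006],[0,0,0.006],[0,0,0.006]],"rot":[[0,0,0],[0,0,0],[0,0,0],[0,0,0]]}' 40
```

```text
time_s: 8.25
tool_pos: [0.5381, 0.1576, 0.085]
tcp_rot: [2.155, 2.286, 0.001]
force: [-1.8, -0.1, 4.7]
opening: 0.0198
grip_force: 40.0
```

Floor contact came at the expected height (TCP 0.085). Release and back off upward.

```bash
python3 -m handwheel '{"claw":[0,0,0,0,0,0],"delta_pos":[[0,0,0],[0,0,0],[0,0,0],[0,0,0],[0,0,0],[0,0,0]],"rot":[[0,0,0],[0,0,0],[0,0,0],[0,0,0],[0,0,0],[0,0,0]]}'
python3 -m handwheel '{"claw":[0,0,0,0,0,0,0],"delta_pos":[[0,0,-0.04],[0,0,-0.1],[0,0,-0.18],[0,0,-0.26],[-0.1,0,-0.32],[-0.15,0,-0.32],[-0.15,0,-0.32]],"rot":[[0,0,0],[0,0,0],[0,0,0],[0,0,0],[0,0,0],[0,0,0],[0,0,0]]}'
python3 - <<'E'
from plant import r
import cv2
cv2.imwrite("pics/w5.png",r.camera("wrist")["frame"][:,:,::-1])
E
```

```text
time_s: 9.0
tool_pos: [0.5379, 0.1575, 0.0846]
tcp_rot: [2.155, 2.286, 0.0]
force: [-0.2, 0.5, -0.3]
opening: 0.0718
grip_force: 0.0
time_s: 9.88
tool_pos: [0.5428, 0.0804, 0.2462]
tcp_rot: [2.158, 2.281, 0.001]
force: [0.0, 0.0, -0.1]
opening: 0.0872
grip_force: 0.0
```

View pics/w5.png

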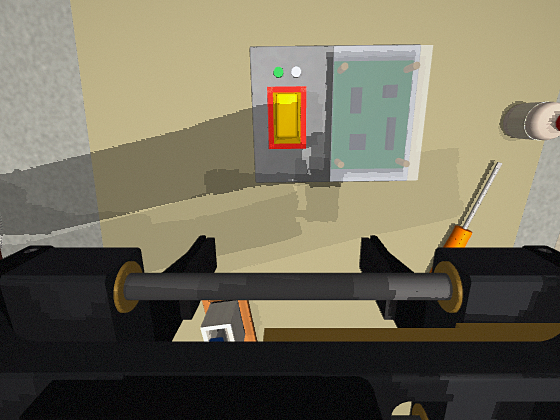

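The key stands upright in the switch at about (287,115), and the gripper is clear.

```bash
python3 -c "
from plant import r
print(r.finish_job())"
```

```text
the job is handed in; nothing more can be done
None
```

The yellow key is fully home in the red switch slot, released and standing upright; the blue key was not touched, and the job was handed in at about 10 s of the 38 s allowed (the hand-in gave no verdict).

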